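# Touch-test a tablet's new screen by running the fingertips along its row of dots

## Robot

A 6-joint arm with a two-finger parallel gripper is mounted at the origin on the work surface. World frame = base frame: x ahead of the robot, y to its left, z up, the work surface at z = 0. Lengths are in m, angles in rad, forces in N, time in s.
With the tool pointing down it reaches from about 0.35 to 0.975 m from the base axis. Payload 4.9 kg.
Tool frame: the origin (TCP) lies on the mounting face of the last link; the fingertips stand arm.tip_extent ahead of it and the grasp point (between the pads) lies 155 mm ahead of it (arm.tip_extent is the distance from the TCP to the fingertips, in m); z points along the fingers, y is the line along which they close (so a half turn about z gives the same grasp; the last joint's range is limited). The gripper opens to 85 mm and grips with 20 to 120 N. Pads are 22 mm wide; open, the fingers measure 114 mm over their backs; the gripper's body (76 mm by 85 mm) begins 54 mm behind the grasp point. The pads swing forward as they close: fully open they stand 13 mm farther back than shut.
Start: joints at [1.089, 0.053, 1.613, -0, 1.476, -0.119], TCP at [0.222, 0.584, 0.405] pointing down, gripper open.
Joint ranges: [-3.01, 3.01], [-1.01, 2.22], [0.06, 2.58], [-1.02, 4.17], [0.09, 2.62], [-3.14, 3.14]. Speed limits (rad/s): [2.57, 2.57, 3.14, 3.14, 3.14, 3.14].

## Interface

Orientations are given as a rotation vector (axis times angle).
In Python, from bench import monitor, eyes, job_done, arm gives the robot as it stands. The module is installed in compiled form; this text tells all that it offers.
- The arm moves only by the tool move_arm, never from a script. Its argument "commands" is a list that holds one entry, the list of rows, each a list of 7 numbers: the shift along the world's x, y, z in mm, then the turn, a rotation vector about the world's x, y, z in rad, then the opening, from 0 (shut) to 1 (fully open). A call has 1 to 12 rows; each row is the pose to reach, as a shift and turn from the pose commanded when the call began; what a row does not reach only later rows make up. A row lasts 1/12 s, in which the tool goes at most 41.7 mm and 7.16 degrees, less where a joint would pass 70% of its speed; a pose out of reach is approached as far as the arm can. A call with a gripper value outside its range is refused whole. The fingers move at their own pace and stop on an object; "force" is the grip in N (left out, the last holds). Time passes only in rows, so rows that repeat a pose let the fingers close. It gives the time, the measured TCP pose, the force, the opening and the grip force at its end, in the units of the state.
- monitor.state(): the state, without advancing time (a new reading comes with each control period).
- eyes.capture(name): name is "side" or "top" or "wrist"; returns a dict with "frame" (480x640x3 uint8, red, green, blue), "vfov" (degrees; the focal length in pixels is half the picture's height over the tangent of half this angle, whatever the lens; pixels are square), "cx", "cy" (the principal point, pixels), "camera_from_world" (4x4, takes a point from world to camera coordinates); the wrist camera has in their place "T_tool_cam" (4x4, takes a point from camera to tool coordinates, whose origin is the TCP and whose axes are the flange's). Camera axes: x right, y up, looking along -z (the intrinsics and any distortion apply to the point x, -y, -z); pixel columns grow to the right and rows downward; lengths in m; the calibration is good to about 2 mm. A picture is of the moment at which its call begins: read the wrist's pose just before it. There is no depth.
- job_done(): hands the job in; it is judged then, once.
The state is a dict: "clock": time; "joint_pos": joint angles; "qd": joint speeds; "tau": joint torques, N m; "ee_pos": TCP position; "tcp_rot": TCP orientation; "force": force on the tool from outside, world axes, zero at the start; "moment": the same for the moment, N m; "width": finger opening in m; "gripper_force": force on a finger pad.
Only numpy, scipy, OpenCV 4.12 (cv2) and the standard library are available. Lean on these libraries where they do the work, as an engineer would, in place of code of your own. Each camera call takes 0.05 s, during which the arm holds its last target. There are 200 camera calls.

## Task

This tablet has just had its screen replaced and is showing its touch test. With the gripper shut, lay the fingertips lightly on the glass at the ring and slide them along the line without lifting off, over every dot in turn and round both corners, to the square at the other end; then lift clear. Keep the touch light, do not shift or pick up the tablet, and leave everything else on the bench where it is.

Things in the scene. Friction and masses are not known exactly. Their poses are not given: they have to be found in the camera images.
- tablet: 8-inch tablet, 210 (its x) x 125 (its y) x 8 mm, 0.35 kg, glass front up, loose on a pink foam pad, pointing any way. Origin: centre of its underside; z up; glass flat to the edge at z = +8 mm (40 mm above the table). Its dark screen shows a J-shaped row of 10 white marks 36 mm apart on a thin grey line: a ring, eight 10 mm dots, a square (offsets from this origin: see the points)
- ring (a point): centre of the ring (22 mm across), the start, on the glass; in the tablet's frame x -72, y +36 mm. From here the row runs straight along the tablet's +x to the first corner, 144 mm away
- corner1 (a point): centre of the first corner dot (5th mark, the ring being the 1st), on the glass; tablet's x +72, y +36 mm. From here the row runs along the tablet's -y, with one dot between, to the second corner 72 mm away
- corner2 (a point): centre of the second corner dot (7th mark), on the glass; tablet's x +72, y -36 mm. From here the row runs along the tablet's -x to the square, 108 mm away
- square (a point): centre of the square (19 mm), the 10th mark and the finish, on the glass; tablet's x -36, y -36 mm
- foam (a joint): how far the pink foam pad (234 x 184 mm, under the tablet) is pressed down, m: 0 at rest, at most 0.010. It sinks level, wherever it is pressed: firm for the first 1 to 2 N on the tablet, then about 1 mm for each further 1.5 N, bottoming at about 16 N; it springs back when let go
- spudger: black nylon pry tool, 145 x 10 x 6 mm, lying on the foam along the tablet's long side at its -y, 15 to 45 mm from that edge and lower than the glass; origin at its underside; leave alone
- cover: white phone back cover, open side up, 146 x 72 x 8 mm, on the blue mat; origin at the centre of its underside; leave alone
- phone: white phone with a cracked black screen, 142 x 70 x 9 mm, on the bench at the right; origin at the centre of its underside; leave alone
- dish: brass dish, 76 mm across, 22 mm high, on the blue mat; origin at the centre of its underside; leave alone
- screwdriver: red-handled screwdriver, 150 mm long, on the blue mat; leave alone
- meter: yellow multimeter lying face up, 180 x 85 x 50 mm, on the bench at the right; origin at the centre of its underside; leave alone
- bottle: white bottle, 52 mm across, 120 mm tall, standing on the bench at the left; origin at the centre of its underside; leave alone
- spool: solder spool standing on its flange, 60 mm across, 38 mm high, on the bench at the left; origin at the centre of its underside; leave alone
Things that resemble listed ones, but are neither listed nor needed, are in the scene too. What is shaped like the tablet but orange is not meant.

How it is judged:
By the outcome, as a careful person would: the job done as asked, in the order asked, and still so for the second after the job is handed in, with the robot touching nothing.
It also fails if it takes over 45 s, if anything falls off the work surface, if the arm or the gripper's body presses on something with over 40 N, if the wrist force passes 120 N, or if a joint passes its speed limit or range.

## Working session

There is one attempt and no reset: what is moved stays moved. The work goes in short steps, Python scripts to look and compute and a tool call to move; the robot and the scene stay as the last step left them, time stands still between calls to the robot, and variables do not carry over. Pictures are saved under pics/ and viewed, at most 10 in all, crops included, and the job is handed in when it is done.

Besides the shell and the picture viewer there is one more tool, called as a command line: name --argument value ..., lists and objects as JSON in quotes. move_arm: Moves the arm, as the interface text tells. Its arguments: {"type":"object","properties":{"commands":{"type":"array"},"force":{"type":"number"}},"required":["commands"]}

```bash
mkdir -p pics
cat > h.py <<'E'
import numpy as np, cv2
from bench import monitor, eyes, arm
def cap(n,f):
    s=monitor.state(); c=eyes.capture(n); cv2.imwrite('pics/'+f+'.png',c['frame'][:,:,::-1]); return s,c
E
python3 - <<'E'
from h import *
import pickle
s,t=cap('top','top1'); s,d=cap('side','side1')
pickle.dump((s,t,d),open('c1.pkl','wb'))
print(s); print({k:v for k,v in t.items() if k!='frame'}); print({k:v for k,v in d.items() if k!='frame'}); print(arm.tip_extent, [a for a in dir(arm) if a[0]!='_'])
E
```

```text
{'clock': 0.05, 'joint_pos': array([ 1.08900486e+00,  5.33772493e-02,  1.61428054e+00, -1.74717733e-05,
        1.47601735e+00, -1.18984362e-01]), 'qd': array([ 0.00146339, -0.00029796, -0.0006757 ,  0.00208003, -0.00313721,
       -0.00120519]), 'tau': array([-1.59357210e-04, -3.95179832e+01, -3.71655357e+01, -1.54029067e-04,
        4.11742789e-03, -5.91991608e-06]), 'ee_pos': array([0.22168156, 0.5840826 , 0.40345805]), 'tcp_rot': array([-0.56666456, -3.08945286,  0.00313216]), 'force': array([-0.24564525,  0.40725043, -0.56063466]), 'moment': array([-0.01889618,  0.00821765,  0.03482183]), 'gripper_force': 0.0, 'width': 0.08553006816105617}
{'vfov': 53.66578591507006, 'cx': 324.89800445934515, 'cy': 237.73361994902734, 'camera_from_world': array([[-0.01347783, -0.99968847,  0.02100739,  0.00365259],
       [ 0.98830843, -0.01012753,  0.15213115, -0.47828007],
       [-0.151871  ,  0.02281218,  0.98813704, -1.10669745],
       [ 0.        ,  0.        ,  0.        ,  1.        ]])}
{'vfov': 50.889648109913345, 'cx': 311.38431834615625, 'cy': 238.67810444864136, 'camera_from_world': array([[ 0.96201837, -0.2728463 , -0.0086916 , -0.44467088],
       [ 0.16868264,  0.56911553,  0.80476933, -0.13959173],
       [-0.21463182, -0.77566901,  0.59352403, -1.08630744],
       [ 0.        ,  0.        ,  0.        ,  1.        ]])}
0.1734 ['PlanningError', 'tip_extent']
```

View pics/top1.png

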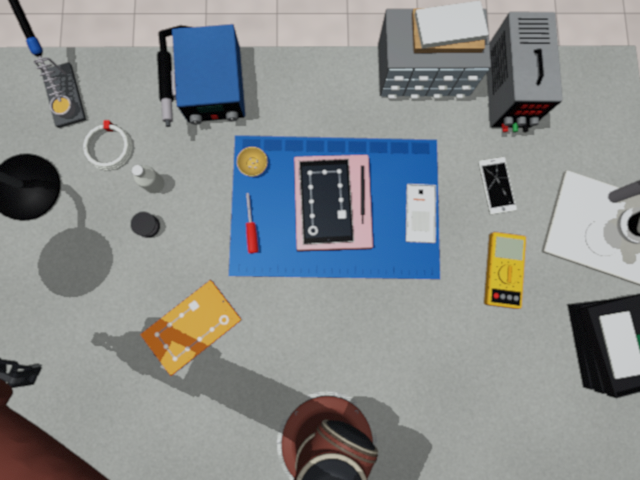

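View pics/side1.png

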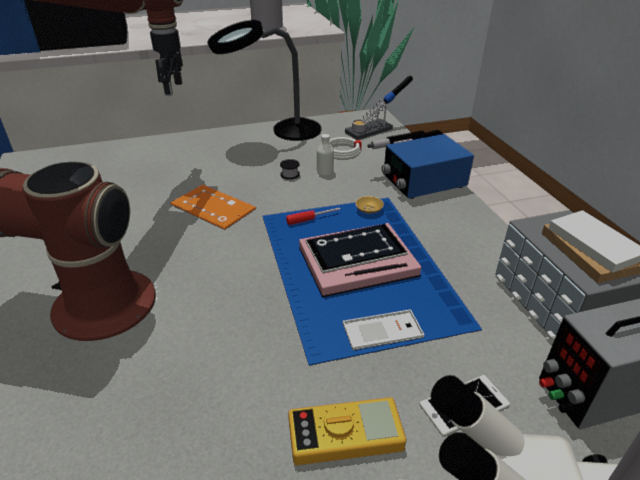

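The top view shows the black tablet on the pink foam at (327,201), ring (313,230), square (342,214). In the side view the ring is at (321,242) and the square at (347,257). The only thing that could be mistaken for it is the orange plate, at (192,328) top and (213,206) side. I choose the black one on pink and check it in a crop.

Run:
```python
from h import *
import pickle
s,t,d=pickle.load(open('c1.pkl','rb'))
out=[]
for n,c,(x0,y0,w,h) in (('top',t,(285,145,100,112)),('side',d,(295,210,130,90))):
    im=c['frame'][y0:y0+h,x0:x0+w]; k=4 if n=='top' else 3
    out.append(cv2.resize(im[:,:,::-1],None,fx=4 if n=='top' else 3,fy=4 if n=='top' else 3,interpolation=cv2.INTER_CUBIC))
    g=im.min(2).astype(float)
    m=(g>110).astype(np.uint8)
    # whitish only
    m&=((im.max(2).astype(int)-im.min(2))<40).astype(np.uint8)
    N,l,st,ce=cv2.connectedComponentsWithStats(m,connectivity=8)
    print(n)
    for i in range(1,N):
        w_=np.where(cv2.dilate((l==i).astype(np.uint8),np.ones((3,3)))>0,np.clip(g-40,0,None),0)
        yy,xx=np.mgrid[:h,:w]; print(st[i,4],round((w_*xx).sum()/w_.sum()+x0,2),round((w_*yy).sum()/w_.sum()+y0,2))
H=max(o.shape[0] for o in out)
out=[cv2.copyMakeBorder(o,0,H-o.shape[0],0,0,cv2.BORDER_CONSTANT) for o in out]
cv2.imwrite('pics/crop1.png',np.hstack(out))
```

```text
top
2814 339.6 204.45
27 310.0 172.51
32 326.11 171.47
24 338.47 170.97
1 339.14 179.01
25 339.6 184.95
29 310.19 187.44
23 340.56 199.24
56 311.35 208.25
86 341.45 213.83
79 312.47 229.62
side
11 326.36 210.86
509 415.29 222.44
8 318.29 212.53
8 388.5 225.28
2 389.89 228.32
3 392.58 230.2
1 342.86 231.09
1 347.83 230.1
10 377.29 230.7
2 332.51 233.11
2 337.49 232.16
11 363.59 233.46
1 393.33 232.81
4 395.66 234.5
2 321.62 235.17
3 327.02 234.13
11 349.82 236.3
2 310.59 237.24
1 312.96 236.92
3 317.08 236.06
4 398.45 238.2
14 304.01 239.74
12 335.55 239.18
11 383.7 238.94
37 321.45 242.1
5 401.38 242.24
1 301.31 242.87
19 308.48 248.55
5 303.46 246.77
5 404.69 246.58
12 389.89 247.57
8 407.57 251.35
2 305.77 250.32
13 375.94 250.72
1 306.27 252.89
13 361.37 253.85
3 404.17 253.19
2 410.19 253.75
2 307.79 254.93
2 312.08 254.75
52 346.85 256.98
2 394.58 255.37
3 399.25 254.32
78 407.64 260.84
50 315.27 265.48
3 385.19 257.28
2 390.57 256.26
6 310.33 260.27
1 311.0 258.0
3 376.1 259.37
3 381.16 258.27
3 389.08 259.22
1 392.01 259.19
3 367.18 261.27
3 372.1 260.25
2 378.55 261.21
1 383.
[... 260 characters left out ...]
19.01 265.54
3 340.19 267.21
4 344.66 266.22
3 357.7 266.67
1 362.0 267.0
1 377.9 265.62
2 320.12 269.76
3 331.1 269.26
3 335.11 268.37
209 337.11 278.32
1 348.07 268.24
1 351.01 268.19
1 360.9 268.62
1 366.9 267.62
1 393.02 269.4
1 395.06 269.27
2 399.56 268.33
5 403.45 269.47
5 322.12 272.65
3 326.2 270.28
3 333.94 272.26
1 352.8 270.69
1 354.89 269.63
1 381.11 271.43
27 389.34 271.78
1 388.03 270.34
2 399.97 270.18
2 319.5 273.5
1 326.01 273.22
1 349.89 271.62
2 368.62 273.47
1 372.03 273.29
1 375.06 273.13
1 377.02 272.34
3 379.47 272.8
1 361.05 275.24
7 375.49 274.92
2 380.42 274.74
3 345.85 276.77
11 367.0 276.91
1 341.0 278.0
1 344.0 279.0
1 346.0 279.0
3 360.87 278.76
4 336.33 283.78
```

View pics/crop1.png

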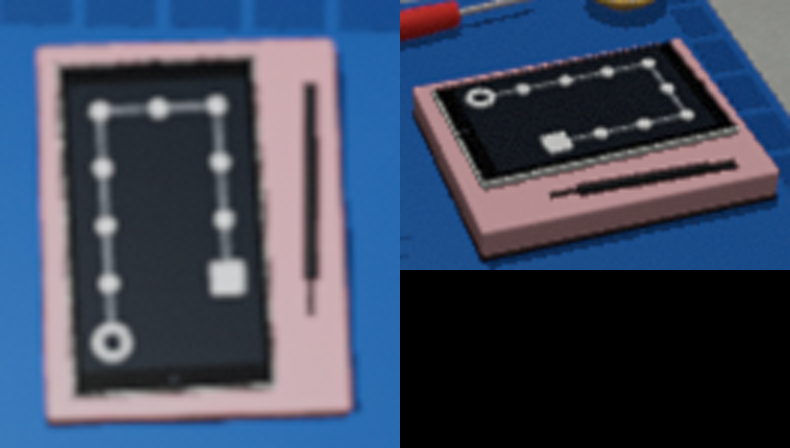

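The crop confirms the choice: a black tablet with ring, eight dots and square in a J, and the spudger beyond its -y side. Next I fit the tablet pose to both views.

```bash
cat >> h.py <<'E'
M=np.array([(-72,36),(-36,36),(0,36),(36,36),(72,36),(72,0),(72,-36),(36,-36),(0,-36),(-36,-36)])/1000.
def world(p):
    x,y,z,a=p; R=np.array([[np.cos(a),-np.sin(a)],[np.sin(a),np.cos(a)]])
    return np.c_[M@R.T+[x,y],np.full(10,z)]
def proj(c,P,T=None):
    T=c['camera_from_world'] if T is None else T
    q=P@T[:3,:3].T+T[:3,3]; f=240/np.tan(np.radians(c['vfov']/2))
    return np.c_[c['cx']+f*q[:,0]/-q[:,2], c['cy']-f*q[:,1]/-q[:,2]]
E
python3 - <<'E'
from h import *
import pickle
from scipy.optimize import least_squares
s,t,d=pickle.load(open('c1.pkl','rb'))
ct=np.array([(112,342),(109,284),(105,226),(102,168),(99,111),(158,108),(216,105),(220,161),(224,219),(228,278)])
pt=(ct+.5)/4-.5+[285,145]
ps=np.array([(321.45,242.1),(335.55,239.18),(349.82,236.3),(363.59,233.46),(377.29,230.7),(383.7,238.94),(389.89,247.57),(375.94,250.72),(361.37,253.85),(346.85,256.98)])
for nm,sel in (('both',(1,1)),('top z=.04',(1,0)),('side z=.04',(0,1))):
    def f(p):
        q=p if nm=='both' else [p[0],p[1],.04,p[3]]
        W=world(q); return np.r_[sel[0]*(proj(t,W)-pt).ravel(),sel[1]*(proj(d,W)-ps).ravel()]
    r=least_squares(f,[.6,0,.04,0]); print(nm,r.x,np.sqrt((r.fun**2).mean()))
    if nm=='both': print(r.fun.reshape(-1,2).round(1).tolist()); np.save('p.npy',r.x); print(world(r.x).round(4))
E
```

```text
both [ 0.5691491  -0.00519098  0.04006382  0.04496042] 0.2580132774011188
[[-0.1, 0.4], [-0.1, 0.2], [0.1, 0.2], [0.0, 0.3], [-0.0, 0.3], [-0.1, 0.3], [0.0, 0.4], [-0.1, 0.6], [-0.1, 0.4], [-0.2, 0.2], [0.2, 0.0], [0.4, -0.0], [0.2, -0.1], [0.3, -0.1], [0.3, -0.2], [0.2, -0.1], [0.6, -0.1], [0.3, -0.1], [0.5, -0.1], [0.3, -0.0]]
[[ 0.4956  0.0275  0.0401]
 [ 0.5316  0.0292  0.0401]
 [ 0.5675  0.0308  0.0401]
 [ 0.6035  0.0324  0.0401]
 [ 0.6395  0.034   0.0401]
 [ 0.6411 -0.002   0.0401]
 [ 0.6427 -0.0379  0.0401]
 [ 0.6067 -0.0395  0.0401]
 [ 0.5708 -0.0412  0.0401]
 [ 0.5348 -0.0428  0.0401]]
top z=.04 [ 0.5700184  -0.00539117  0.04003642  0.04668227] 0.06503171474141317
side z=.04 [ 0.56833273 -0.00514433  0.04        0.04209877] 0.05905819300626436
```

Both views agree within about 1 mm and put the glass at z = 40 mm. I move over to hover and shut the gripper on the way.

move_arm --commands '[[[8, -16, 0, 0, 0, 0, 0.5], [23, -46, 0, 0, 0, 0, 0], [38, -77, 0, 0, 0, 0, 0], [53, -108, 0, 0, 0, 0, 0], [68, -139, 0, 0, 0, 0, 0], [84, -170, 0, 0, 0, 0, 0], [99, -200, -5, 0, 0, 0, 0], [114, -231, -10, 0, 0, 0, 0], [129, -262, -15, 0, 0, 0, 0], [144, -293, -20, 0, 0, 0, 0], [160, -324, -25, 0, 0, 0, 0], [175, -355, -30, 0, 0, 0, 0]]]' --force 20

```text
clock: 1.1
ee_pos: [0.397, 0.2277, 0.3741]
tcp_rot: [-0.566, -3.09, 0.0]
force: [0.7, 0.5, 0.6]
width: 0.0003
gripper_force: 0.0
```

move_arm --commands '[[[15, -31, -10, 0, 0, 0, 0], [30, -62, -20, 0, 0, 0, 0], [46, -93, -30, 0, 0, 0, 0], [61, -124, -40, 0, 0, 0, 0], [76, -155, -50, 0, 0, 0, 0], [88, -180, -60, 0, 0, 0, 0], [94, -192, -68, 0, 0, 0, 0], [98, -200, -74, 0, 0, 0, 0], [99, -201, -76, 0, 0, 0, 0], [99, -201, -76, 0, 0, 0, 0], [99, -201, -76, 0, 0, 0, 0], [99, -201, -76, 0, 0, 0, 0]]]'

```text
clock: 2.1
ee_pos: [0.4957, 0.0294, 0.2993]
tcp_rot: [0.564, 3.09, 0.001]
force: [-1.1, 0.2, -0.5]
width: 0.0001
gripper_force: 0.0
```

Run:
```python
from h import *
import pickle
s,w=cap('wrist','w1'); pickle.dump((s,w),open('w1.pkl','wb'))
from scipy.spatial.transform import Rotation as Ro
R=Ro.from_rotvec(s['tcp_rot']).as_matrix(); print(s['clock'],s['ee_pos'],R.round(4),s['force'],s['width'])
print({k:v for k,v in w.items() if k!='frame'})
T=np.eye(4);T[:3,:3]=R;T[:3,3]=s['ee_pos']
Tc=np.linalg.inv(T@w['T_tool_cam'])
W=world(np.load('p.npy')); q=proj(w,W,Tc); print(q.round(0).tolist())
tip=T@np.array([0,0,arm.tip_extent,1]); print('tip',tip,'px',proj(w,tip[None,:3],Tc))
im=w['frame'][:,:,::-1].copy()
for a,b in q:
    if abs(a)<2000 and abs(b)<2000: cv2.drawMarker(im,(int(a),int(b)),(0,0,255),0,12)
cv2.imwrite('pics/w1m.png',im)
```

```text
2.1 [0.49565068 0.02938226 0.29928272] [[-9.355e-01  3.533e-01  9.000e-04]
 [ 3.533e-01  9.355e-01  2.000e-04]
 [-7.000e-04  5.000e-04 -1.000e+00]] [-1.08639658  0.16010307 -0.4532409 ] 9.80553083491283e-05
{'vfov': 66.64501075331862, 'cx': 319.6967058880573, 'cy': 239.23319987017766, 'T_tool_cam': array([[ 4.02182875e-04,  9.49909134e-01,  3.12525961e-01,
         7.96701794e-02],
       [ 9.99999906e-01, -3.31772210e-04, -2.78470896e-04,
        -2.43396914e-04],
       [-1.60834619e-04,  3.12526043e-01, -9.49909178e-01,
         3.06624213e-02],
       [ 0.00000000e+00,  0.00000000e+00,  0.00000000e+00,
         1.00000000e+00]])}
[[317.0, 246.0], [338.0, 291.0], [357.0, 333.0], [374.0, 371.0], [391.0, 407.0], [348.0, 421.0], [306.0, 436.0], [287.0, 402.0], [267.0, 366.0], [245.0, 327.0]]
tip [0.49579852 0.02941532 0.12588278 1.        ] px [[320.12524629 309.90749534]]
```

View pics/w1m.png

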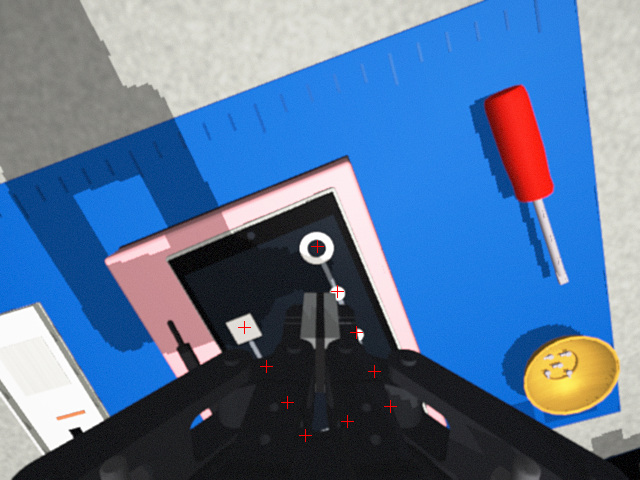

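The wrist view confirms it: the ring at (316,248) sits within 2 px (about 1.5 mm) of its prediction, with the shut fingertips at (320,310) pointing at it. I descend to about 5 mm above the glass.

move_arm --commands '[[[0, -1, -10, 0, 0, 0, 0], [0, -1, -25, 0, 0, 0, 0], [0, -1, -40, 0, 0, 0, 0], [0, -1, -55, 0, 0, 0, 0], [0, -1, -66, 0, 0, 0, 0], [0, -1, -74, 0, 0, 0, 0], [0, -1, -80, 0, 0, 0, 0], [0, -1, -80, 0, 0, 0, 0], [0, -1, -80, 0, 0, 0, 0], [0, -1, -80, 0, 0, 0, 0]]]'

```text
clock: 2.98
ee_pos: [0.4962, 0.0273, 0.2195]
tcp_rot: [0.566, 3.089, 0.0]
force: [-0.7, 0.0, 0.9]
width: 0.0001
gripper_force: 0.0
```

Run:
```python
from h import *
import pickle
s,w=cap('wrist','w2'); a=[]
for i in range(4):
    s=monitor.state(); a.append(np.r_[s['ee_pos'],s['force']]); eyes.capture('wrist')
print(np.array(a).round(4), s['clock'],s['tcp_rot'])
cv2.imwrite('pics/w2c.png',cv2.resize(w['frame'][180:400,180:460,::-1],None,fx=2.5,fy=2.5))
```

```text
[[ 0.4963  0.0273  0.2197 -0.3014  0.1646 -0.2042]
 [ 0.4963  0.0273  0.2197 -0.4802  0.008  -0.0376]
 [ 0.4962  0.0273  0.2195 -0.6656 -0.204   0.0789]
 [ 0.4961  0.0273  0.2194 -0.0967  0.047  -0.6075]] 3.1833 [5.66409529e-01 3.08876223e+00 1.73994915e-04]
```

View pics/w2c.png

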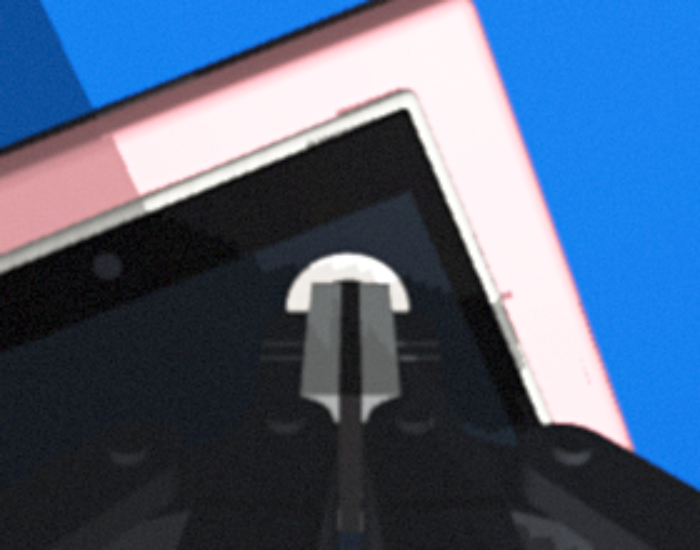

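The fingertips are centred laterally on the ring, about 6 mm above the glass. I lower gently.

move_arm --commands '[[[-0.5, 0, -1.5, 0, 0, 0, 0], [-0.5, 0, -3, 0, 0, 0, 0], [-0.5, 0, -4, 0, 0, 0, 0], [-0.5, 0, -4.7, 0, 0, 0, 0], [-0.5, 0, -5.2, 0, 0, 0, 0], [-0.5, 0, -5.2, 0, 0, 0, 0], [-0.5, 0, -5.2, 0, 0, 0, 0]]]'

```text
clock: 3.82
ee_pos: [0.4953, 0.0273, 0.2135]
tcp_rot: [-0.567, -3.09, 0.0]
force: [-1.0, -0.1, -0.9]
width: 0.0
gripper_force: 0.0
```

move_arm --commands '[[[0, 0, -0.3, 0, 0, 0, 0], [0, 0, -0.6, 0, 0, 0, 0], [0, 0, -0.6, 0, 0, 0, 0], [0, 0, -0.6, 0, 0, 0, 0]]]'

```text
clock: 4.15
ee_pos: [0.4954, 0.0273, 0.2131]
tcp_rot: [0.567, 3.09, 0.0]
force: [-1.0, -0.1, 1.7]
width: -0.0001
gripper_force: 0.7
```

Run:
```python
from h import *
a=[]
for i in range(4):
    s=monitor.state(); a.append(np.r_[s['ee_pos'],s['force']]); eyes.capture('wrist')
print(np.array(a).round(4), s['clock'])
```

```text
[[ 0.4954  0.0273  0.2131 -1.0333 -0.138   1.7399]
 [ 0.4954  0.0273  0.2131 -0.1457 -0.2722  1.4105]
 [ 0.4954  0.0273  0.213  -0.4138 -0.0418  1.4959]
 [ 0.4954  0.0273  0.213  -0.3644 -0.048   1.5808]] 4.3
```

Contact at about 1.6 N. I press a touch more for margin and start sliding.

move_arm --commands '[[[0, 0, -0.3, 0, 0, 0, 0], [0, 0, -0.6, 0, 0, 0, 0], [2, 0.1, -0.6, 0, 0, 0, 0], [6, 0.3, -0.6, 0, 0, 0, 0], [11, 0.5, -0.6, 0, 0, 0, 0], [16, 0.7, -0.6, 0, 0, 0, 0], [21, 0.9, -0.6, 0, 0, 0, 0], [26, 1.2, -0.6, 0, 0, 0, 0], [31, 1.4, -0.6, 0, 0, 0, 0], [34, 1.6, -0.6, 0, 0, 0, 0], [36, 1.7, -0.6, 0, 0, 0, 0], [36, 1.7, -0.6, 0, 0, 0, 0]]]'

```text
clock: 5.35
ee_pos: [0.5319, 0.029, 0.2124]
tcp_rot: [0.567, 3.089, 0.0]
force: [0.7, -0.1, 2.7]
width: 0.0003
gripper_force: 1.2
```

move_arm --commands '[[[3, 0.1, 0, 0, 0, 0, 0], [8, 0.4, 0, 0, 0, 0, 0], [13, 0.6, 0, 0, 0, 0, 0], [18, 0.8, 0, 0, 0, 0, 0], [23, 1.1, 0, 0, 0, 0, 0], [28, 1.3, 0, 0, 0, 0, 0], [33, 1.5, 0, 0, 0, 0, 0], [38, 1.8, 0, 0, 0, 0, 0], [43, 2.0, 0, 0, 0, 0, 0], [47, 2.2, 0, 0, 0, 0, 0], [50, 2.3, 0, 0, 0, 0, 0], [50, 2.3, 0, 0, 0, 0, 0]]]'

```text
clock: 6.35
ee_pos: [0.582, 0.0313, 0.2125]
tcp_rot: [0.567, 3.089, 0.0]
force: [0.3, 0.2, 2.0]
width: 0.0001
gripper_force: 1.1
```

Run:
```python
from h import *
import pickle
s,t=cap('top','top2'); s2,w=cap('side','side2')
s0,t0,d0=pickle.load(open('c1.pkl','rb'))
print(s['ee_pos'],s['force'],s2['ee_pos'],s2['force'])
print(world(np.load('p.npy'))[:5,:2])
a=[np.vstack([x['frame'][145:257,285:385] for x in ()]) ] if 0 else None
k=lambda im:cv2.resize(im[:,:,::-1],None,fx=3,fy=3,interpolation=cv2.INTER_CUBIC)
A=np.hstack([k(d0['frame'][210:300,295:425]),k(w['frame'][210:300,295:425])])
cv2.imwrite('pics/cmp.png',A)
# spudger+tablet edge shift via phase correlation in side view lower-left region
g=lambda c:cv2.cvtColor(c['frame'],cv2.COLOR_RGB2GRAY).astype(np.float32)
for r in ((240,262,306,330),(250,275,345,410)): print(cv2.phaseCorrelate(g(d0)[r[0]:r[1],r[2]:r[3]].copy(),g(w)[r[0]:r[1],r[2]:r[3]].copy()))
```

```text
[0.5820421  0.03130361 0.21251385] [0.31444316 0.18606767 1.97855231] [0.5819341  0.03128987 0.21258927] [0.71067247 0.94305606 2.05706808]
[[0.49560383 0.02753658]
 [0.53156745 0.02915461]
 [0.56753107 0.03077264]
 [0.60349469 0.03239067]
 [0.63945831 0.0340087 ]]
((-0.013406171941674927, 0.8503564579206468), 0.7390869549579091)
((0.011980756018957095, 0.9383695225682711), 0.8595647165510389)
```

View pics/cmp.png

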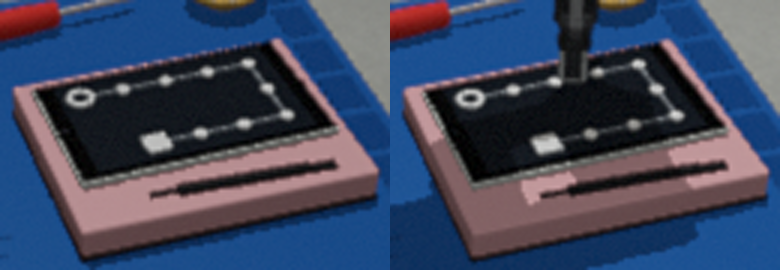

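The tip is at the line between the 3rd and 4th marks, and the tablet looks unrotated. I check whether that 0.9 px row shift is sinking or just a camera effect.

Run:
```python
import cv2,numpy as np,pickle
s,t0,d0=pickle.load(open('c1.pkl','rb'))
g=lambda im:cv2.cvtColor(im,cv2.COLOR_BGR2GRAY).astype(np.float32)
A=g(d0['frame'][:,:,::-1].copy());B=g(cv2.imread('pics/side2.png'));C=g(t0['frame'][:,:,::-1].copy());D=g(cv2.imread('pics/top2.png'))
def f(A,B,n,y0,y1,x0,x1,m=5):
    r=cv2.matchTemplate(B[y0-m:y1+m,x0-m:x1+m],A[y0:y1,x0:x1],cv2.TM_CCOEFF_NORMED)
    _,v,_,(x,y)=cv2.minMaxLoc(r)
    q=lambda a,b,c:(a-c)/(2*(a-2*b+c)) if a-2*b+c else 0
    print(n,round(v,3),round(x-m+q(r[y,x-1],r[y,x],r[y,x+1]),2),round(y-m+q(r[y-1,x],r[y,x],r[y+1,x]),2))
for n,b in (('ring',(233,250,312,342)),('square',(248,266,338,366)),('corner',(240,256,378,402)),('driver',(205,226,286,320)),('dish',(194,218,355,387)),('meter',(400,460,290,405)),('cover',(312,346,345,425))): f(A,B,n,*b)
for n,b in (('T ring',(222,238,304,322)),('T square',(206,222,334,352)),('T spool',(210,240,130,162)),('T phone',(156,216,480,518))): f(C,D,n,*b)
```

```text
ring 0.963 0.12 0.24
square 0.936 0.09 0.41
corner 0.954 -0.18 0.19
driver 0.999 0.01 -0.03
dish 0.578 4.35 0.67
meter 1.0 0.0 0.0
cover 1.0 0.01 -0.01Traceback (most recent call last):
  File "<stdin>", line 11, in <module>
  File "<stdin>", line 9, in f
IndexError: index 11 is out of bounds for axis 1 with size 11
```

It is about 0.3 px, so roughly 0.9 mm of foam sinking and no sideways shift. I continue to corner 1.

move_arm --commands '[[[4, 0.2, 0, 0, 0, 0, 0], [10, 0.5, 0, 0, 0, 0, 0], [16, 0.8, 0, 0, 0, 0, 0], [22, 1.1, 0, 0, 0, 0, 0], [28, 1.3, 0, 0, 0, 0, 0], [34, 1.6, 0, 0, 0, 0, 0], [40, 1.9, 0, 0, 0, 0, 0], [46, 2.2, 0, 0, 0, 0, 0], [52, 2.5, 0, 0, 0, 0, 0], [56, 2.7, 0, 0, 0, 0, 0], [57.5, 2.7, 0, 0, 0, 0, 0], [57.5, 2.7, 0, 0, 0, 0, 0]]]'

```text
clock: 7.45
ee_pos: [0.6394, 0.034, 0.2125]
tcp_rot: [0.567, 3.089, 0.001]
force: [0.3, -0.2, 3.3]
width: 0.0004
gripper_force: 1.1
```

move_arm --commands '[[[0.1, -2, 0, 0, 0, 0, 0], [0.3, -6, 0, 0, 0, 0, 0], [0.5, -11, 0, 0, 0, 0, 0], [0.7, -16, 0, 0, 0, 0, 0], [0.9, -21, 0, 0, 0, 0, 0], [1.1, -26, 0, 0, 0, 0, 0], [1.4, -31, 0, 0, 0, 0, 0], [1.6, -36, 0, 0, 0, 0, 0], [1.8, -40, 0, 0, 0, 0, 0], [2.0, -44, 0, 0, 0, 0, 0], [2.1, -46, 0, 0, 0, 0, 0], [2.1, -46, 0, 0, 0, 0, 0]]]'

```text
clock: 8.45
ee_pos: [0.6409, -0.0127, 0.2123]
tcp_rot: [0.567, 3.09, -0.001]
force: [-0.1, -0.8, 3.4]
width: 0.0002
gripper_force: 1.3
```

move_arm --commands '[[[0.1, -2, 0, 0, 0, 0, 0], [0.3, -6, 0, 0, 0, 0, 0], [0.5, -10, 0, 0, 0, 0, 0], [0.7, -15, 0, 0, 0, 0, 0], [0.9, -20, 0, 0, 0, 0, 0], [1.1, -24, 0, 0, 0, 0, 0], [1.1, -26, 0, 0, 0, 0, 0], [1.1, -26, 0, 0, 0, 0, 0], [1.1, -26, 0, 0, 0, 0, 0]]]'

```text
clock: 9.2
ee_pos: [0.6421, -0.0386, 0.2124]
tcp_rot: [0.567, 3.09, -0.002]
force: [-0.5, -1.6, 2.4]
width: 0.0003
gripper_force: 1.2
```

```bash
cat > chk.py <<'E'
from h import *
import pickle,sys
s,t0,d0=pickle.load(open('c1.pkl','rb')); s,d=cap('side',sys.argv[1]); s,t=cap('top',sys.argv[1]+'t')
print(s['ee_pos'],s['force'])
g=lambda c:cv2.cvtColor(c['frame'],cv2.COLOR_RGB2GRAY).astype(np.float32)
def f(A,B,n,y0,y1,x0,x1,m=5):
    r=cv2.matchTemplate(B[y0-m:y1+m,x0-m:x1+m],A[y0:y1,x0:x1],cv2.TM_CCOEFF_NORMED)
    _,v,_,(x,y)=cv2.minMaxLoc(r); x=min(max(x,1),2*m-1); y=min(max(y,1),2*m-1)
    q=lambda a,b,c:(a-c)/(2*(a-2*b+c)) if a-2*b+c else 0
    print(n,round(v,3),round(x-m+q(r[y,x-1],r[y,x],r[y,x+1]),2),round(y-m+q(r[y-1,x],r[y,x],r[y+1,x]),2))
for n,b in (('ring',(233,250,312,342)),('square',(248,266,338,366)),('corner1',(226,236,370,386)),('corner2',(240,256,378,402)),('driver',(205,226,286,320)),('spudger',(263,280,344,410)),('cover',(312,346,345,425))): f(g(d0),g(d),n,*b)
for n,b in (('T ring',(222,238,304,322)),('T square',(206,222,334,352)),('T corner1',(165,180,302,318)),('T corner2',(165,180,330,346))): f(g(t0),g(t),n,*b)
E
python3 chk.py c2
```

```text
[ 0.64203782 -0.0385374   0.21240035] [-1.2609012  -1.43983907  3.33591024]
ring 0.947 0.15 0.29
square 0.941 0.08 0.47
corner1 0.935 -0.02 0.38
corner2 0.666 0.08 0.53
driver 0.999 0.02 -0.03
spudger 0.893 1.22 0.12
cover 0.99 0.03 0.03
T ring 0.251 -3.57 1.4
T square 0.217 -4.29 1.83
T corner1 0.473 -0.63 -3.05
T corner2 0.389 1.5 -5.23
```

The tablet has not shifted. Last leg, to the square.

move_arm --commands '[[[-2, 0, 0, 0, 0, 0, 0], [-6, -0.2, 0, 0, 0, 0, 0], [-11, -0.4, 0, 0, 0, 0, 0], [-16, -0.6, 0, 0, 0, 0, 0], [-21, -0.8, 0, 0, 0, 0, 0], [-27, -1.0, 0, 0, 0, 0, 0], [-33, -1.2, 0, 0, 0, 0, 0], [-39, -1.5, 0, 0, 0, 0, 0], [-45, -1.8, 0, 0, 0, 0, 0], [-51, -2.0, 0, 0, 0, 0, 0], [-55, -2.2, 0, 0, 0, 0, 0], [-57, -2.3, 0, 0, 0, 0, 0]]]'

```text
clock: 10.3
ee_pos: [0.5844, -0.0403, 0.2123]
tcp_rot: [-0.567, -3.09, -0.0]
force: [0.4, -0.6, 2.1]
width: 0.0002
gripper_force: 1.3
```

move_arm --commands '[[[-4, -0.1, 0, 0, 0, 0, 0], [-9, -0.3, 0, 0, 0, 0, 0], [-15, -0.6, 0, 0, 0, 0, 0], [-21, -0.8, 0, 0, 0, 0, 0], [-27, -1.1, 0, 0, 0, 0, 0], [-33, -1.3, 0, 0, 0, 0, 0], [-39, -1.6, 0, 0, 0, 0, 0], [-45, -1.8, 0, 0, 0, 0, 0], [-49, -2.0, 0, 0, 0, 0, 0], [-50.5, -2.0, 0, 0, 0, 0, 0], [-50.5, -2.0, 0, 0, 0, 0, 0], [-50.5, -2.0, 0, 0, 0, 0, 0]]]'

```text
clock: 11.3
ee_pos: [0.5341, -0.0423, 0.212]
tcp_rot: [-0.566, -3.088, 0.0]
force: [-1.8, -0.0, 3.2]
width: -0.0002
gripper_force: 1.5
```

At the square, within 1 mm. Lift straight up.

move_arm --commands '[[[0, 0, 1, 0, 0, 0, 0], [0, 0, 4, 0, 0, 0, 0], [0, 0, 10, 0, 0, 0, 0], [0, 0, 20, 0, 0, 0, 0], [0, 0, 35, 0, 0, 0, 0], [0, 0, 50, 0, 0, 0, 0], [0, 0, 65, 0, 0, 0, 0], [0, 0, 80, 0, 0, 0, 0], [0, 0, 92, 0, 0, 0, 0], [0, 0, 100, 0, 0, 0, 0], [0, 0, 100, 0, 0, 0, 0], [0, 0, 100, 0, 0, 0, 0]]]'

```text
clock: 12.3
ee_pos: [0.5345, -0.0423, 0.3126]
tcp_rot: [0.567, 3.089, -0.0]
force: [-0.0, 0.4, -0.8]
width: -0.0001
gripper_force: 0.0
```

```bash
python3 chk.py end
```

```text
[ 0.53424727 -0.0422462   0.31172849] [-0.3722096  -0.16921193 -0.17633806]
ring 0.999 0.0 0.01
square 0.99 -0.03 0.01
corner1 0.998 -0.0 0.01
corner2 0.998 0.0 -0.04
driver 0.999 0.01 -0.03
spudger 0.912 0.01 0.01
cover 0.88 0.13 0.1
T ring 0.263 -1.43 32.66
T square 0.825 -0.04 -0.78
T corner1 0.909 -0.21 -0.0
T corner2 0.125 -4.19 5.9
```

View pics/end.png

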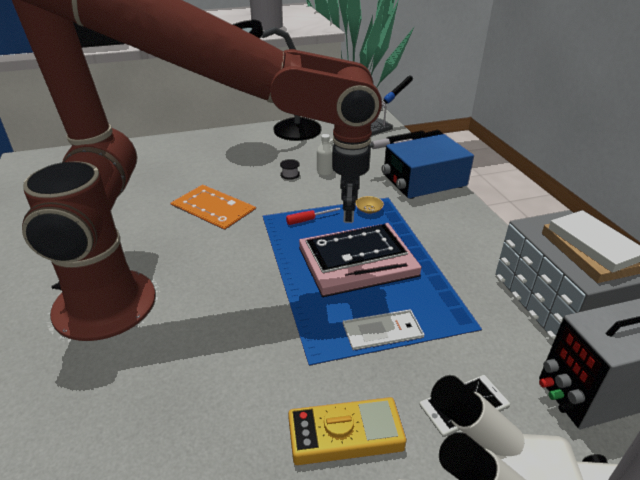

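The arm is clear above the tablet at (349,215). The tablet, spudger and everything else sit where they were, with the marks within 0.05 px of the start.

```bash
python3 -c "from bench import job_done; print(job_done())"
```

```text
the job is handed in; nothing more can be done
None
```

The shut fingertips slid from the ring over every dot and round both corners to the square without lifting, at 2–3.5 N as read along the way, then lifted clear; the tablet did not shift, nothing else was seen to move, and the job was handed in at about 12.5 s.

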